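# Clamp the plywood music box in the slide-jaw jig and wind its key

### The arm

A 6-joint arm with a two-finger parallel gripper is mounted at the origin on the work surface. World frame = base frame: x ahead of the robot, y to its left, z up, the work surface at z = 0. Lengths are in mm, angles in rad, forces in N, time in s.
With the tool pointing down it reaches from about 350 to 800 mm from the base axis. Payload 7.3 kg.
Tool frame: the origin (TCP) lies on the centre line of the jaws, within the pads' length; the fingertips stand 22 mm ahead of it and the grasp point (between the pads) lies 3 mm ahead of it (arm.tcp_to_tips is the distance from the TCP to the fingertips, in mm); z points along the fingers, y is the line along which they close (so a half turn about z gives the same grasp; the last joint's range is limited). The gripper opens to 85 mm and grips with 20 to 120 N. Pads are 22 mm wide; open, the fingers measure 114 mm over their backs; the gripper's body (76 mm by 85 mm) begins 54 mm behind the grasp point. The pads swing forward as they close: fully open they stand 13 mm farther back than shut.
Start: joints at [-1.391, 0.342, 1.524, -0, 1.275, -0.146], TCP at [168.057, -497.392, 253.322] pointing down, gripper open.
Joint ranges: [-2.53, 2.53], [-0.77, 2.02], [0.04, 2.7], [-1, 4.14], [0.28, 2.66], [-3.11, 3.11]. Speed limits (rad/s): [2.57, 2.57, 3.14, 3.14, 3.14, 3.14].

### API

Orientations are given as a unit quaternion [x, y, z, w].
In Python, from cell import arm gives the robot as it stands. Calls block until the motion is done:
- arm.move_ptp(position, orientation): joint-space move of the TCP to a pose.
- arm.movel(position, ori=None, vel=150, max_force=None): straight line of the TCP; ori=None keeps the orientation; vel is the mean speed in mm/s. With max_force (N) it stops when the force on the tool has changed by that much, and returns True; else False.
- arm.movej(angles): joint-space move.
- arm.command_gripper(opening): finger opening in mm; the grip force is fixed at half the most; returns when the fingers have stopped.
- arm.pause(seconds).
- arm.ik(position, orientation): joint angles nearest the present ones, or None.
- arm.read_state(): the state.
- arm.snapshot(name): name is "scene" or "top" or "wrist"; returns (picture, depth): 420x560x3 uint8, red, green, blue; 420x560 float32, mm along the optical axis (not along the pixel's ray), 0 where there is no reading.
- arm.camera_info(name): a dict with "camera_matrix" (3x3 intrinsics, pixels), "origin" and "orientation" of the camera in the world. Camera axes: x right, y up, looking along -z (the intrinsics and any distortion apply to the point x, -y, -z); pixel columns grow to the right and rows downward; lengths in mm; the calibration is good to about 2 mm. A picture is of the moment at which its call begins: read the wrist's pose just before it. camera_info takes no time and is no camera call; for the wrist camera it gives the pose at the moment of the call.
A pose or a line that the arm cannot do raises arm.Unreachable and nothing moves.
- arm.sign_off(): hands the job in; it is judged then, once.
The state is a dict: "time": time; "joints": joint angles; "joint_velocities": joint speeds; "tau": joint torques, N m; "eef_pos": TCP position; "eef_rot": TCP orientation; "force": force on the tool from outside, world axes, zero at the start; "wrist_torque": the same for the moment, N m; "opening": finger opening in mm; "grasp_force": force on a finger pad.
Only numpy, scipy, OpenCV 4.12 (cv2) and the standard library are available. Lean on these libraries where they do the work, as an engineer would, in place of code of your own. Each camera call takes 0.05 s, during which the arm holds its last target. There are 200 camera calls.

### The job

Slide the jig's movable jaw in until it clamps the plywood music box snugly against the fixed jaw. Then, with the box clamped, wind the brass key clockwise by repeated partial turns until it is fully wound and comes to its stop. Leave the box sitting clamped in the jig, and do not disturb the tape, the note block or the plywood panels lying around.

Things in the scene. Friction and masses are not known exactly. Their poses are not given: they have to be found in the camera images.
- fixture: Metal slide-jaw jig fixed to the bench. Origin: bench height, below the middle of the clamped box; y along the jaw's travel, -x is the side of the box's low front, z up. Base plate 150 x 228 (y -58 to 170) x 12 mm. Fixed jaw: inner face at y -38, top z 48. Rear fence (x +48, top z 52) and front lip (x -48, top z 22) let the box slide only along y.
- jaw (a joint): Travel of the movable jaw, m: 0 fully open (start 0 to 0.012), grows as it slides to the fixed jaw (fixture -y). Its inner face is at fixture y = 78 mm minus travel: at 0.040 the 76 mm wide box is clamped against the fixed jaw. Slides at about 7 N and stays where left.
- jaw_handle (a point): Middle of the top of the movable jaw's upright handle plate, 36 mm (fixture x) by 12 mm (y), top 110 mm above the bench, standing clear above z 33 mm; at fixture x = 15, y = 155 mm minus travel. Pinch it across its 12 mm, or push its outer (+y) face.
- music_box: Loose plywood box, 0.3 to 0.65 kg, on the base plate between the jaws, 4 to 14 mm off the fixed jaw. 90 mm deep (x), 76 wide (y), 32 high at the front (-x, robot side), 95 at the rear: the top is one 35 degree slope facing up and to -x. Origin: centre of the underside, 12 mm above the bench. Axes along the fixture's.
- key (a joint): Key angle, rad: 0 let down, grows clockwise as seen facing the slope from outside; hard stop, fully wound, at 4.6. Starts at 0.2 to 1.0. At 0 the blade lies level along the box's y. Takes under 0.06 N m; a brake holds the key where it is let go; turned anticlockwise it unwinds.
- key_grip (a point): On the key's axis, 34 mm out from the slope's middle (box x 0, y 0, z 63.5 mm); turns with the key. z: key axis, out of the slope, 35 degrees off vertical to box -x. Brass blade 44 mm long (point y), 10 thick (point x), 14 to 40 mm out from the slope. Pinch it across its thickness or across its length; nothing stands beside it.
- tape_roll: Bystander: roll of blue masking tape lying flat, 100 mm outside, 24 mm high. Leave alone.
- note_block: Bystander: block of sticky notes, 76 by 76 by 32 mm. Leave alone.
- panel_pack: Bystander: three stacked plywood panels taped together, 130 by 85 by 20 mm. Leave alone.
Not all that is in view belongs to the job. Of the things that look like the music_box, the middle-sized one is meant.

How it is judged:
By the outcome, as a careful person would: the job done as asked, in the order asked, and still so for the second after the job is handed in, with the robot touching nothing.
It also fails if it takes over 72 s, if anything falls off the work surface, if the arm or the gripper's body presses on something with over 40 N, if the wrist force passes 120 N, or if a joint passes its speed limit or range.

## Working session

There is one attempt and no reset: what is moved stays moved. The work goes in short steps, each a Python script; the robot and the scene stay as the last script left them, time stands still between calls to the robot, and variables do not carry over. Pictures are saved under pics/ and viewed, at most 10 in all, crops included, and the job is handed in when it is done.

```bash
mkdir -p pics; ls
python3 - <<'E'
from cell import arm
import cv2,numpy as np
for n in ("scene","top"):
    p,d=arm.snapshot(n); cv2.imwrite(f"pics/{n}0.png",p[:,:,::-1]); np.savez(f"{n}0.npz",p=p,d=d)
    print(n,arm.camera_info(n))
E
```

```text
pics
scene {'camera_matrix': array([[495.77533292,   0.        , 269.06890016],
       [  0.        , 495.77533292, 204.84090371],
       [  0.        ,   0.        ,   1.        ]]), 'origin': array([1240.45227281, -489.21393599,  927.95199159]), 'orientation': array([0.34871113, 0.17954073, 0.42039741, 0.81818806])}
top {'camera_matrix': array([[532.03026416,   0.        , 278.61372981],
       [  0.        , 532.03026416, 218.03350209],
       [  0.        ,   0.        ,   1.        ]]), 'origin': array([ 4.30725213e+02, -5.46699166e-01,  1.48719710e+03]), 'orientation': array([-0.01963723,  0.01791749,  0.70888627, -0.70482168])}
```

View pics/scene0.png

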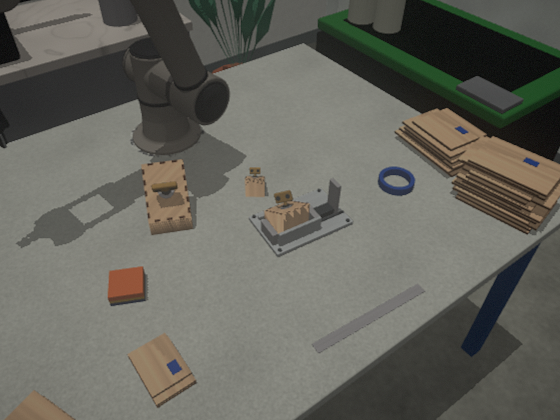

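View pics/top0.png

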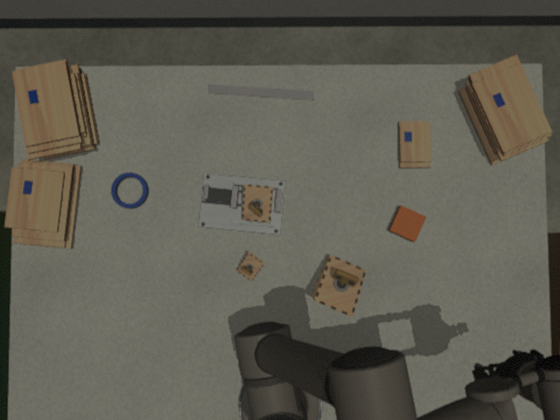

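The candidates for the box are the one in the jig at top (257,203), the big one at (341,285) and the small one at (250,265). The middle-sized one is the one in the jig. The jig's handle side (+y) points left in the top image, roughly world +y. Next is a close wrist view.

```bash
cat > h.py <<'E'
from cell import arm
import cv2,numpy as np
from scipy.spatial.transform import Rotation as R
def ray(info,uv,z):
    K=info["camera_matrix"]; Rm=R.from_quat(info["orientation"]).as_matrix(); o=np.array(info["origin"])
    v=np.array([(uv[0]-K[0,2])/K[0,0],-(uv[1]-K[1,2])/K[1,1],-1.]); v=Rm@v
    return o+v*(z-o[2])/v[2]
def proj(info,P):
    K=info["camera_matrix"]; Rm=R.from_quat(info["orientation"]).as_matrix()
    c=Rm.T@(np.array(P)-info["origin"]); return np.array([K[0,0]*c[0]/-c[2]+K[0,2], K[1,1]*-c[1]/-c[2]+K[1,2]])
E
python3 - <<'E'
from h import *
i=arm.camera_info("top")
for uv in [(206,175),(284,180),(281,235),(200,230)]: print(ray(i,uv,12).round(1))
w=arm.camera_info("wrist"); s=arm.read_state(); T=R.from_quat(s["eef_rot"])
print(w["camera_matrix"], T.inv().apply(w["origin"]-np.array(s["eef_pos"])), (T.inv()*R.from_quat(w["orientation"])).as_matrix().round(3),T.as_matrix().round(2),s["time"])
E
```

```text
[630.6 204.7  12. ]
[615.2 -12.8  12. ]
[462.   -3.5  12. ]
[477.2 221.1  12. ]
[[312.74662718   0.         280.37823215]
 [  0.         312.74662718 211.30403031]
 [  0.           0.           1.        ]] [  67.94404593    0.77160829 -120.07184349] [[ 0.     0.963  0.268]
 [ 1.     0.    -0.001]
 [-0.001  0.268 -0.963]] [[ 0.95  0.32 -0.  ]
 [ 0.32 -0.95  0.  ]
 [ 0.   -0.   -1.  ]] 0.1
```

Run:
```python
from h import *
arm.move_ptp([455,95,250],R.from_matrix([[1,0,0],[0,-1,0],[0,0,-1]]).as_quat())
w=arm.camera_info("wrist"); p,d=arm.snapshot("wrist")
np.savez("w1.npz",p=p,d=d,o=w["origin"],q=w["orientation"],K=w["camera_matrix"])
c=p[:,:,::-1]; cv2.imwrite("pics/w1.png",cv2.resize(c,(800,600),interpolation=cv2.INTER_CUBIC)); print(w,arm.read_state()["time"])
```

```text
{'camera_matrix': array([[312.74662718,   0.        , 280.37823215],
       [  0.        , 312.74662718, 211.30403031],
       [  0.        ,   0.        ,   1.        ]]), 'origin': array([523.39654285,  93.60938914, 370.06243591]), 'orientation': array([ 0.09589134, -0.09552059,  0.70087787, -0.70032198])} 2.4917
```

View pics/w1.png

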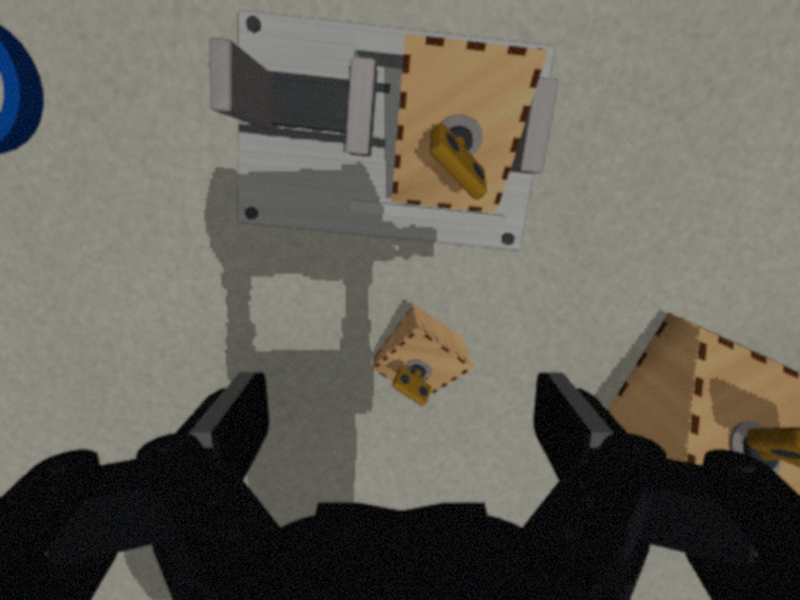

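The close view confirms it: the box sits in the jig with its key at (460,160). The movable jaw's handle top is at (221,75), and the plate corners are (238,12), (552,45), (518,248) and (238,221). The small box (425,360) and the large one (740,430) are decoys.

```bash
cat >> h.py <<'E'
def fit(F,W):
    F=np.array(F,float);W=np.array(W,float);a=F-F.mean(0);b=W-W.mean(0)
    yaw=np.arctan2((a[:,0]*b[:,1]-a[:,1]*b[:,0]).sum(),(a*b).sum())
    c,s=np.cos(yaw),np.sin(yaw);M=np.array([[c,-s],[s,c]]);t=W.mean(0)-M@F.mean(0)
    return yaw,t,W-(F@M.T+t)
E
python3 - <<'E'
from h import *
z=np.load("w1.npz"); i=dict(origin=z["o"],orientation=z["q"],camera_matrix=z["K"])
px=np.array([(238,12),(552,45),(518,248),(238,221)])*.7
W=[ray(i,u,12)[:2] for u in px]
yaw,t,r=fit([(75,170),(75,-58),(-75,-58),(-75,170)],W); print(yaw,t,r.round(1))
Rz=R.from_euler('z',yaw)
inv=lambda P:Rz.inv().apply(P-np.array([*t,0]))
# handle top (z110), jaw top, key blade
for n,u,h in [("handle tl",(210,40),110),("handle tr",(231,38),110),("handle bl",(213,110),110),("handle br",(232,107),110)]:
    print(n,inv(ray(i,np.array(u)*.7,h)).round(1))
def up(P): return Rz.apply(P)+np.array([*t,0])
# points by depth on brass
hsv=cv2.cvtColor(z["p"],cv2.COLOR_RGB2HSV); d=z["d"]
print(hsv[int(160*.7),int(460*.7)])
m=np.zeros(d.shape,bool)
K=i["camera_matrix"];Rm=R.from_quat(i["orientation"]).as_matrix()
vv,uu=np.mgrid[:420,:560]
X=np.stack([(uu-K[0,2])/K[0,0]*d,-(vv-K[1,2])/K[1,1]*d,-d],-1)@Rm.T+i["origin"]
np.save("X1.npy",X)
f=Rz.inv().apply((X-np.array([*t,0])).reshape(-1,3)).reshape(X.shape)
mid=f[...,:]; a=np.radians(35); n=np.array([-np.sin(a),0,np.cos(a)])
box=(abs(f[...,0])<60)&(f[...,1]>-45)&(f[...,1]<60)&(d>0)
h=(f-np.array([0,0,75.5]))@n
k=box&(h>10)&(h<60)&(hsv[...,1]>150)
print("key px",k.sum(),h[k].max())
# key points near top face
k2=k&(h>32)
q=f[k2]; ex=np.array([np.cos(a),0,np.sin(a)])
A=np.stack([q@ex-75.5*np.sin(a),q[:,1]],1)
(c,sz,ang)=cv2.minAreaRect(A.astype(np.float32)); print(k2.sum(),c,sz,ang,cv2.boxPoints((c,sz,ang)).round(1))
s=box&(abs(h)<6); print("slope y range",np.percentile(f[s][:,1],[1,50,99]),"h med",np.median(h[s]))
hh=(abs(f[...,2]-110)<8)&(f[...,1]>100)&(f[...,1]<180)&(abs(f[...,0])<60); print("handle",np.percentile(f[hh],[3,50,97],axis=0).round(1))
E
```

```text
-0.09576237926969547 [547.036476    47.62567328] [[-2.2 -1.9]
 [-1.3  2. ]
 [ 1.8  1.8]
 [ 1.7 -1.9]]
handle tl [ 31.2 148.4 110. ]
handle tr [ 33.1 137.5 110. ]
handle bl [ -2.6 147.4 110. ]
handle br [-1.000e-01  1.372e+02  1.100e+02]
[ 20 204 100]
key px 912 41.32300570234403
669 (0.3189535140991211, 11.038766860961914) (43.09819412231445, 10.118165969848633) 47.81504440307617 [[-17.9  -1.5]
 [-10.4  -8.3]
 [ 18.5  23.6]
 [ 11.   30.4]]
slope y range [-26.93199973  11.65718531  47.71743643] h med -0.036600079018299425
handle [[ -1.8 137.9 103.4]
 [ 15.2 142.6 109.1]
 [ 31.8 149.  110.7]]
```

```bash
cat >> h.py <<'E'
YAW,T0=-0.09576,np.array([547.0,47.6,0])
RZ=R.from_euler('z',YAW)
def W(*P): return RZ.apply(np.array(P,float))+T0
DOWN=(RZ*R.from_matrix([[1,0,0],[0,-1,0],[0,0,-1]])).as_quat()
E
python3 - <<'E'
from h import *
arm.command_gripper(0)
arm.move_ptp(W(15,190,170),DOWN)
arm.movel(W(15,190,80),vel=120)
print(arm.read_state()["force"])
for tgt in (155,105):
    hit=arm.movel(W(15,tgt,80),vel=60 if tgt==155 else 22,max_force=24)
    s=arm.read_state(); print(hit,(RZ.inv().apply(np.array(s["eef_pos"])-T0)).round(1),np.round(s["force"],1),s["time"])
    if hit and tgt==105: break
y=RZ.inv().apply(np.array(s["eef_pos"])-T0)[1]
arm.movel(W(15,y+25,80)); arm.movel(W(15,y+25,200)); 
arm.move_ptp(W(-95,45,250),DOWN)
w=arm.camera_info("wrist"); p,d=arm.snapshot("wrist"); np.savez("w2.npz",p=p,d=d,o=w["origin"],q=w["orientation"],K=w["camera_matrix"])
cv2.imwrite("pics/w2.png",cv2.resize(p[:,:,::-1],(800,600),interpolation=cv2.INTER_CUBIC)); print(arm.read_state()["time"])
E
```

```text
[ 0.27237867 -0.58842831  0.56612134]
False [ 15.8 155.9  81.6] [0.1 4.9 3.2] 5.725
True [ 16.3 154.4  82.8] [0.2 3.5 2.8] 6.4417
8.5083
```

View pics/w2.png

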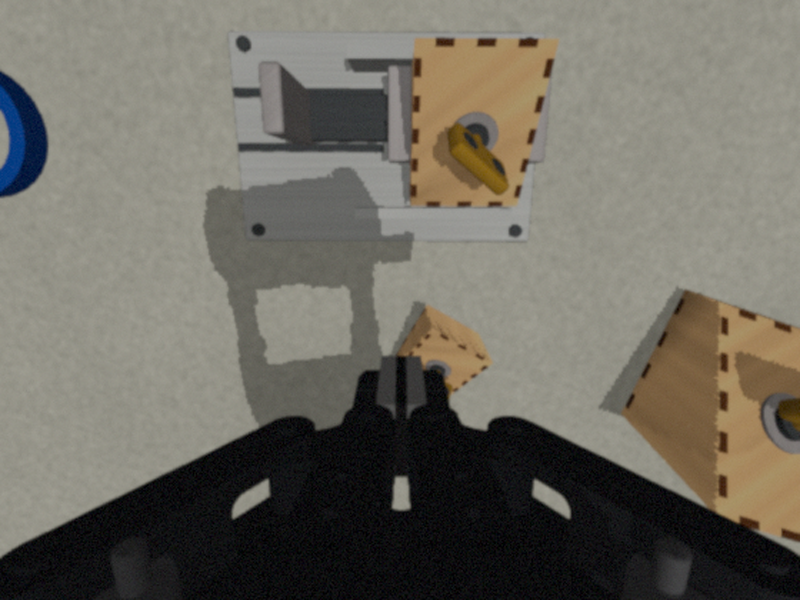

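The jaw has moved in and now touches the box, but the force stop tripped early. I'll measure how far it got.

```bash
cat >> h.py <<'E'
def meas(fn,verbose=1):
    z=np.load(fn); d=z["d"];K=z["K"];Rm=R.from_quat(z["q"]).as_matrix();hsv=cv2.cvtColor(z["p"],cv2.COLOR_RGB2HSV)
    vv,uu=np.mgrid[:420,:560]
    X=np.stack([(uu-K[0,2])/K[0,0]*d,-(vv-K[1,2])/K[1,1]*d,-d],-1)@Rm.T+z["o"]
    f=RZ.inv().apply((X-T0).reshape(-1,3)).reshape(X.shape)
    a=np.radians(35); n=np.array([-np.sin(a),0,np.cos(a)]);ex=np.array([np.cos(a),0,np.sin(a)])
    h=(f-np.array([0,0,75.5]))@n
    box=(abs(f[...,0])<60)&(f[...,1]>-50)&(f[...,1]<60)&(d>0)
    q=f[box&(h>32)&(h<60)&(hsv[...,1]>150)]
    A=np.stack([q@ex-75.5*np.sin(a),q[:,1]],1).astype(np.float32)
    print("key",[np.round(v,2) for v in cv2.minAreaRect(A)],np.round(cv2.boxPoints(cv2.minAreaRect(A)),1).tolist())
    s=box&(abs(h)<5)&(hsv[...,1]>60); y=f[s][:,1]; print("slope y",np.percentile(y,[1,99]).round(1),"h",np.median(h[s]).round(2))
    hh=(abs(f[...,2]-110)<5)&(f[...,1]>90)&(f[...,1]<180)&(abs(f[...,0]-15)<30); print("handle",np.percentile(f[hh],[3,50,97],axis=0).round(1).tolist())
    pl=(abs(f[...,2]-12)<4)&(abs(f[...,0])<90)&(f[...,1]>-80)&(f[...,1]<190)&(hsv[...,2]>150); print("plate",np.percentile(f[pl],[1,99],axis=0).round(1).tolist())
E
python3 -c "
from h import *
meas('w1.npz');meas('w2.npz')"
```

```text
key [array([ 0.35, 11.07]), array([43.1 , 10.12]), np.float64(47.81)] [[-17.899999618530273, -1.5], [-10.399999618530273, -8.300000190734863], [18.600000381469727, 23.600000381469727], [11.100000381469727, 30.399999618530273]]
slope y [-26.7  47.8] h -0.09
handle [[-1.6, 138.0, 106.1], [15.3, 143.0, 109.2], [31.8, 149.1, 110.8]]
plate [[70.5, -19.8, 12.1], [70.5, -11.6, 12.7]]
key [array([0.75, 0.16]), array([42.28,  9.74]), np.float64(47.53)] [[-17.100000381469727, -12.100000381469727], [-9.899999618530273, -18.700000762939453], [18.600000381469727, 12.5], [11.399999618530273, 19.0]]
slope y [-37.6  36.9] h -0.15
handle [[-1.6, 108.4, 106.5], [15.5, 113.6, 109.3], [31.5, 119.5, 110.8]]
plate [[-72.0, -55.5, 9.7], [72.7, 166.2, 13.3]]
```

Clamping worked: the box is at y≈0 (−37.6 to 37) and the jaw moved 29.5 mm to a hard stop. Next I'll plan the key grasp, with the key now at about 0.74 rad.

```bash
cat >> h.py <<'E'
A35=np.radians(35); N=np.array([-np.sin(A35),0,np.cos(A35)]);EX=np.array([np.cos(A35),0,np.sin(A35)]);TZ=-N
def kpos(out,u=0.4,y=0.1): return W(*(np.array([0,y,75.5])+u*EX+out*N))
def kori(th):
    x=np.array([0,1,0])*np.cos(th)+EX*np.sin(th); y=np.cross(TZ,x)
    return (RZ*R.from_matrix(np.stack([x,y,TZ],1))).as_quat()
E
python3 - <<'E'
from h import *
print(np.round(arm.read_state()["joints"],2))
for th in (0.742-np.pi,0.742-np.pi+1,0.742,1.742):
  for o in (36,100):
    q=arm.ik(kpos(o),kori(th)); print(round(th,2),o,None if q is None else np.round(q,3))
E
```

```text
[0.06 0.24 1.68 0.   1.22 1.72]
-2.4 36 None
-2.4 100 None
-1.4 36 None
-1.4 100 None
0.74 36 None
0.74 100 None
1.74 36 None
1.74 100 None
```

Run:
```python
from h import *
for t in (0,10,20,25,30,35):
  a=np.radians(t); z=np.array([np.sin(a),0,-np.cos(a)])
  for th in (-1.57,0,1.57,3.14):
    ex=np.array([np.cos(a),0,np.sin(a)]); x=np.array([0,1,0])*np.cos(th)+ex*np.sin(th); y=np.cross(z,x)
    o=(RZ*R.from_matrix(np.stack([x,y,z],1))).as_quat(); g=kpos(33)-RZ.apply(z)*3
    q=arm.ik(g,o); print(t,th,None if q is None else np.round(q,2))
```

```text
0 -1.57 [-0.05  0.52  1.7  -0.    0.92 -1.53]
0 0 [-0.05  0.52  1.7  -0.    0.92  0.04]
0 1.57 [-0.05  0.52  1.7  -0.    0.92  1.61]
0 3.14 [-0.05  0.52  1.7  -0.    0.92 -3.1 ]
10 -1.57 [-0.05  0.45  1.84 -0.01  0.67 -1.51]
10 0 [-0.05  0.45  1.84 -0.01  0.67  0.06]
10 1.57 [-0.05  0.45  1.84 -0.01  0.67  1.63]
10 3.14 [-0.05  0.45  1.84 -0.01  0.67 -3.08]
20 -1.57 [-0.04  0.41  1.98 -0.05  0.41 -1.47]
20 0 [-0.04  0.41  1.98 -0.05  0.41  0.1 ]
20 1.57 [-0.04  0.41  1.98 -0.05  0.41  1.67]
20 3.14 [-0.04  0.41  1.98 -0.05  0.41 -3.05]
25 -1.57 None
25 0 None
25 1.57 None
25 3.14 None
30 -1.57 None
30 0 None
30 1.57 None
30 3.14 None
35 -1.57 None
35 0 None
35 1.57 None
35 3.14 None
```

```bash
cat >> h.py <<'E'
def pose(th,dl,out=33):
    Q=R.from_quat(kori(th))*R.from_euler('y',dl,degrees=True)
    return kpos(out)-3*Q.as_matrix()[:,2],Q.as_quat()
E
python3 - <<'E'
from h import *
for dl in (20,24):
  for th in np.arange(-3.0,3.3,0.4):
    q=arm.ik(*pose(th,dl)); print(dl,round(th,2),None if q is None else np.round(q,2))
E
```

```text
20 -3.0 None
20 -2.6 [ 0.16  0.46  1.96 -0.85  0.54 -1.55]
20 -2.2 [ 0.09  0.45  1.92 -0.51  0.55 -1.54]
20 -1.8 [ 0.01  0.43  1.91 -0.2   0.55 -1.51]
20 -1.4 [-0.08  0.42  1.93  0.11  0.53 -1.49]
20 -1.0 [-0.17  0.41  1.98  0.45  0.49 -1.5 ]
20 -0.6 [-0.24  0.41  2.06  0.86  0.46 -1.58]
20 -0.2 [-0.3   0.42  2.15  1.35  0.45 -1.73]
20 0.2 [-0.32  0.44  2.26  1.87  0.5  -1.89]
20 0.6 [-0.29  0.48  2.35  2.34  0.61 -1.95]
20 1.0 [-0.2   0.52  2.41  2.73  0.72 -1.86]
20 1.4 [-0.07  0.55  2.42  3.08  0.79 -1.68]
20 1.8 [ 0.06  0.55  2.38  3.45  0.75 -1.49]
20 2.2 [ 0.17  0.53  2.3   3.84  0.66 -1.38]
20 2.6 None
20 3.0 None
24 -3.0 None
24 -2.6 [ 0.19  0.49  1.92 -0.82  0.64 -1.56]
24 -2.2 [ 0.11  0.47  1.86 -0.49  0.66 -1.55]
24 -1.8 [ 0.01  0.45  1.85 -0.19  0.66 -1.53]
24 -1.4 [-0.09  0.44  1.87  0.11  0.64 -1.5 ]
24 -1.0 [-0.19  0.43  1.93  0.44  0.6  -1.51]
24 -0.6 [-0.28  0.43  2.02  0.84  0.55 -1.58]
24 -0.2 [-0.34  0.44  2.14  1.31  0.54 -1.73]
24 0.2 [-0.37  0.47  2.26  1.82  0.59 -1.89]
24 0.6 [-0.34  0.52  2.37  2.28  0.72 -1.97]
24 1.0 [-0.24  0.57  2.44  2.69  0.87 -1.89]
24 1.4 [-0.08  0.61  2.46  3.07  0.95 -1.68]
24 1.8 [ 0.08  0.61  2.41  3.46  0.9  -1.46]
24 2.2 [ 0.21  0.58  2.31  3.87  0.78 -1.35]
24 2.6 None
24 3.0 None
```

Run:
```python
from h import *
th=0.742-np.pi
arm.command_gripper(70)
arm.move_ptp(*pose(th+.4,20,120)); t=arm.read_state()["time"]; print(t)
p,o=pose(th+.2,20,120); arm.movel(p,o); t2=arm.read_state()["time"]; print("movel .2rad",t2-t)
arm.movej(arm.ik(*pose(th,20,120))); t3=arm.read_state()["time"]; print("movej .2rad",t3-t2)
p,o=pose(th,20,33); arm.movel(p,o,vel=60,max_force=12)
s=arm.read_state(); print(s["time"],np.round(s["eef_pos"]-p,1),np.round(s["force"],1),np.round(s["joints"],2))
pic,d=arm.snapshot("wrist"); cv2.imwrite("pics/w3.png",pic[:,:,::-1])
pic,d=arm.snapshot("scene"); cv2.imwrite("pics/s3.png",cv2.resize(pic[120:280,180:400,::-1],(660,480)))
```

```text
11.9583
movel .2rad 0.34999999999999964
movej .2rad 0.25840000000000174
14.1667 [0.  0.  0.3] [ 0.9 -0.3  0.6] [ 0.13  0.45  1.94 -0.67  0.55 -1.55]
```

View pics/w3.png

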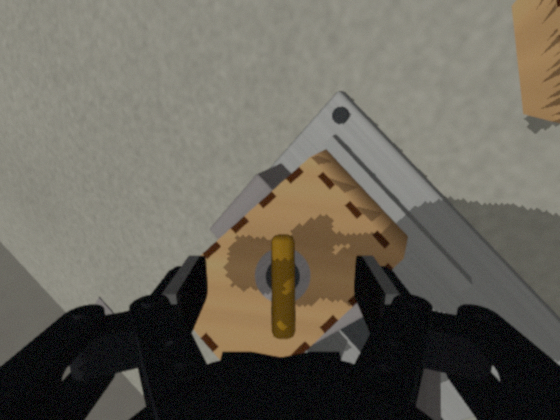

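The wrist view shows the blade upright at (283,285), centred between the fingers and parallel to the pads. I'll grip it and do the first partial turns.

```bash
cat >> h.py <<'E'
def tq():
    s=arm.read_state(); ax=RZ.apply(TZ)
    return s, float(np.dot(s["wrist_torque"],ax)), float(np.linalg.norm(s["force"]))
def stroke(t0,t1,step=.2,lim=None,b=None):
    n=int(np.ceil((t1-t0)/step-1e-6))
    for th in np.linspace(t0,t1,n+1)[1:]:
        p,o=pose(th,20); arm.movel(p,o); s,t,f=tq()
        print(f"th {th:.2f} tq {t:.3f} F {f:.1f} op {s['opening']:.1f} g {s['grasp_force']:.0f} t {s['time']:.1f}")
        if f>30: return th
        if lim and abs(t-b)>lim: return th
    return t1
E
python3 - <<'E'
from h import *
th=0.742-np.pi
arm.command_gripper(0); s,t,f=tq(); print(t,f,s["opening"],s["grasp_force"])
th=stroke(th,th+1.3)
arm.command_gripper(50); s,t,f=tq(); print("rel",t,f)
arm.command_gripper(0); s,t,f=tq(); print(t,f,s["opening"])
th=stroke(th,th+1.3); arm.command_gripper(50); s,t,f=tq(); print("rel",t,f,th,s["time"])
pic,d=arm.snapshot("wrist"); cv2.imwrite("pics/w4.png",pic[:,:,::-1])
E
```

```text
0.27772255410475016 6.260514083735006 9.06496314490447 59.066839814186096
th -2.21 tq 0.298 F 6.2 op 8.7 g 60 t 15.2
th -2.03 tq 0.345 F 7.2 op 8.9 g 60 t 15.5
th -1.84 tq 0.409 F 5.7 op 9.2 g 60 t 15.8
th -1.66 tq 0.363 F 7.1 op 9.0 g 60 t 16.2
th -1.47 tq 0.325 F 5.4 op 8.8 g 60 t 16.5
th -1.29 tq 0.240 F 5.1 op 8.8 g 60 t 16.8
th -1.10 tq 0.201 F 4.9 op 9.4 g 60 t 17.2
rel -0.08899044358192747 0.8821719166473907
-0.022491548052769334 3.3553541864744933 8.859907326219215
th -0.91 tq 0.120 F 1.6 op 8.9 g 60 t 18.4
th -0.73 tq 0.045 F 2.2 op 8.8 g 60 t 18.8
th -0.54 tq -0.088 F 1.9 op 8.8 g 59 t 19.1
th -0.36 tq -0.096 F 2.7 op 9.3 g 60 t 19.4
th -0.17 tq -0.051 F 3.2 op 9.0 g 59 t 19.8
th 0.01 tq -0.025 F 4.1 op 9.0 g 60 t 20.1
th 0.20 tq -0.039 F 5.4 op 8.7 g 60 t 20.4
rel -0.10350274925872122 0.8123295052029106 0.20040734641020697 20.9083
```

View pics/w4.png

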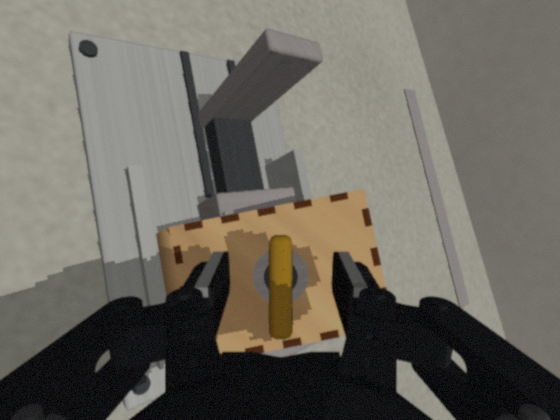

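The key turned with the gripper, still centred at (281,285), and the jaw is still against the box. The final partial turn goes to the stop in small steps.

Run:
```python
from h import *
th=0.742-np.pi+2.6
arm.command_gripper(0)
th=stroke(th,1.32); s,b,f=tq()
th=stroke(th,1.66,step=.035,lim=.25,b=b)
print("end",th,th+np.pi)
```

```text
th 0.39 tq -0.045 F 5.4 op 8.8 g 61 t 21.7
th 0.57 tq -0.026 F 7.3 op 8.9 g 61 t 22.1
th 0.76 tq 0.005 F 5.5 op 9.0 g 61 t 22.4
th 0.95 tq 0.048 F 5.6 op 9.0 g 61 t 22.7
th 1.13 tq 0.099 F 4.2 op 9.2 g 61 t 23.1
th 1.32 tq 0.128 F 3.4 op 9.0 g 60 t 23.4
th 1.35 tq -0.092 F 1.4 op 8.8 g 60 t 23.6
th 1.39 tq -0.051 F 2.2 op 9.0 g 60 t 23.9
th 1.42 tq -0.112 F 1.1 op 8.8 g 60 t 24.1
th 1.46 tq -0.091 F 2.7 op 9.0 g 60 t 24.4
th 1.49 tq -0.506 F 1.0 op 8.6 g 60 t 24.6
end 1.49 4.631592653589793
```

Run:
```python
from h import *
th=1.4916
arm.command_gripper(70)
p,o=pose(th,20,130); arm.movel(p,o,vel=120)
arm.move_ptp(W(-95,45,250),DOWN); arm.pause(.3)
w=arm.camera_info("wrist"); p,d=arm.snapshot("wrist"); np.savez("w5.npz",p=p,d=d,o=w["origin"],q=w["orientation"],K=w["camera_matrix"])
cv2.imwrite("pics/w5.png",cv2.resize(p[:,:,::-1],(800,600),interpolation=cv2.INTER_CUBIC))
meas("w2.npz");meas("w5.npz"); print(arm.read_state()["time"])
```

```text
key [array([0.75, 0.16]), array([42.28,  9.74]), np.float64(47.53)] [[-17.100000381469727, -12.100000381469727], [-9.899999618530273, -18.700000762939453], [18.600000381469727, 12.5], [11.399999618530273, 19.0]]
slope y [-37.6  36.9] h -0.15
handle [[-1.6, 108.4, 106.5], [15.5, 113.6, 109.3], [31.5, 119.5, 110.8]]
plate [[-72.0, -55.5, 9.7], [72.7, 166.2, 13.3]]
key [array([1.99, 0.42]), array([42.4 ,  9.34]), np.float64(6.33)] [[-19.600000381469727, 2.700000047683716], [-18.600000381469727, -6.599999904632568], [23.600000381469727, -1.899999976158142], [22.5, 7.400000095367432]]
slope y [-37.3  37.1] h -0.98
handle [[-1.7, 108.7, 106.4], [15.5, 113.9, 109.3], [32.0, 119.9, 110.7]]
plate [[-71.8, -55.4, 10.1], [72.9, 9.5, 12.9]]
29.4
```

View pics/w5.png

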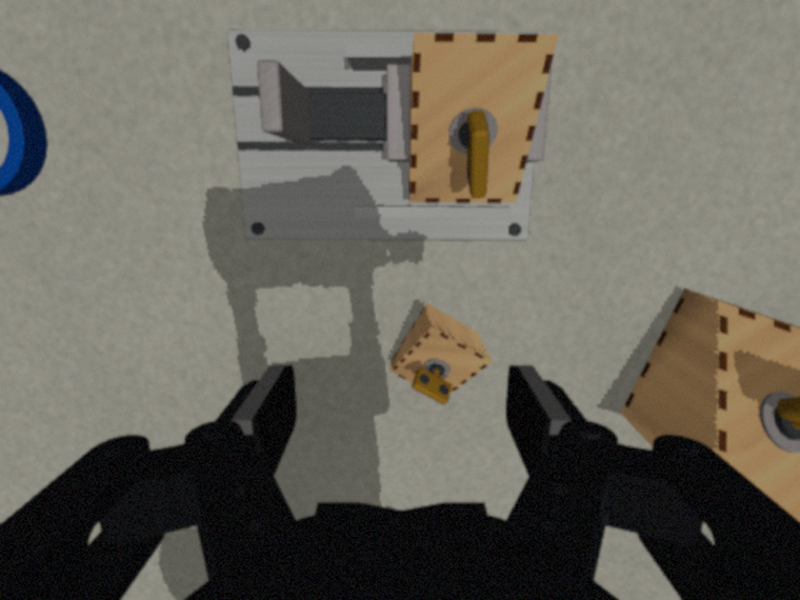

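The blade now measures 4.60 rad and the box is seated with the jaw against it. Winding may have worked the jaw loose by a fraction of a millimetre, so I'll give it one gentle re-snug push, then check and hand in.

Run:
```python
from h import *
arm.command_gripper(0)
arm.move_ptp(W(15,190,180),DOWN); arm.movel(W(15,190,80),vel=120)
arm.movel(W(15,162,80),vel=60,max_force=18)
hit=arm.movel(W(15,145,80),vel=12,max_force=18); s=arm.read_state()
y=RZ.inv().apply(np.array(s["eef_pos"])-T0)[1]; print(hit,y,np.round(s["force"],1))
arm.movel(W(15,y+30,80)); arm.movel(W(15,y+30,200)); arm.move_ptp(W(-95,45,250),DOWN)
arm.pause(.3)
w=arm.camera_info("wrist"); p,d=arm.snapshot("wrist"); np.savez("w6.npz",p=p,d=d,o=w["origin"],q=w["orientation"],K=w["camera_matrix"])
meas("w6.npz"); print(arm.read_state()["time"])
```

```text
True 155.61146049886327 [-0.1  2.6  3.2]
key [array([2.11, 0.04]), array([42.72,  9.65]), np.float64(6.74)] [[-19.700000762939453, 2.299999952316284], [-18.5, -7.300000190734863], [23.899999618530273, -2.200000047683716], [22.799999237060547, 7.300000190734863]]
slope y [-37.5  36.9] h -1.0
handle [[-1.7, 108.4, 106.2], [15.5, 113.7, 109.3], [32.0, 119.6, 110.7]]
plate [[-72.4, -55.7, 9.7], [72.7, 166.0, 13.3]]
35.7417
```

```bash
python3 -c "
from cell import arm
print(arm.sign_off())"
```

```text
the job is handed in; nothing more can be done
None
```

The box is clamped snugly against the fixed jaw, the key is wound to its stop at about 4.6 rad (measured from the camera), and the job was handed in at about 36 s with the tape, note block and panels untouched.

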